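Ready the nut tongs at their marked gap

TASK

Slide the white tip guard all the way off the tongs, lift the sprung tongs out of their wooden rest, and hold both tips a hand's breadth above the middle of the nut bowl, squeezed so that the tip gap is at its mark (16 mm, the jaw's pointer between the two ribs of the gauge). Hold that gap steady for a good two seconds and finish still holding the tongs there; do not let go. Leave the jar, the can and the bottle where they stand.

Things in the scene. Friction and masses are not known exactly. Their poses are not given: they have to be found in the camera images.
- rest: Fixed dark wooden rest: base board 12 mm thick, 90 mm wide, x = -140 to +180 mm. Origin on the table under the tongs' grip point; x axis along the tongs towards their tips, z up. The tongs lie on a rear block (x = -137 to -103 mm, cheeks 58 mm high) and a front bar (x = +45 to +53 mm), tops 45 mm above the table; between these only the board is below the tongs.
- guard (a joint): Slide of the white tip guard, a hood over the tongs' tips (48 mm long, 74 wide, 72 high). 0 = fully on, over x = 59 to 107 mm of the rest (starts at 0 to 0.006); grows as it is pulled along the rest's +x; 0.055 m = fully off, at its stop. A snug detent fit: takes about 4 N, stays where left. The tongs lift out freely from 0.040 on; counts as off above 0.045.
- guard_fin (a point): Middle of the top edge of the upright fin on the guard, 98.5 mm above the table. The fin is 34 mm long along the rest's x axis, 12 mm thick across it and stands 26.5 mm above the hood's flat top. Pinch it across its thickness and pull along the rest's +x.
- tongs: Loose sprung steel tongs, 231 mm long, about 90 g, lying in the rest (straight to 3 mm and 0.02 rad), arms side by side. Origin on the underside, midway between the arms at the grip point, 45 mm above the table; x axis towards the tips, z up. Arms 5 mm thick, 14 mm tall, joined by a back end at x = -136 to -114 mm; spring hinge at x = -120, tips at x = +95 mm.
- grip (a point): Grip point, midway between the relaxed arms at half their height, 7 mm above the tongs' underside. Squeeze across the tongs' y here (free from x = -25 to +15 mm). Width over the outsides here = 40.4 mm - 120 mm x jaw angle: 26 mm at the marked gap, where the arms are parallel. Takes 2 N at first, 6 N at the mark, enough to lift them. Centre of mass about 40 mm behind.
- jaw (a joint): Closing angle (rad) of the sprung jaw, the arm on the tongs' -y side. 0 = relaxed, tip gap 42 mm; grows as the tongs are squeezed; 0.12 = the marked gap, 16 mm (2.15 mm of gap per 0.01 rad); 0.17 = fully squeezed, gap 5 mm. Springs back to 0 when let go. Tip gaps of 13 to 19 mm count as at the mark.
- gauge (a point): Middle of the gauge, a steel strip fixed to the +y arm, crossing over the tongs at x = +28 to +37 mm, with two dark upright ribs 4 mm high and 7 mm clear apart. A dark pointer 3 mm wide on top of the jaw arm, just behind the strip, stands midway between the ribs at the marked gap and reaches them at gaps of about 13 and 19 mm. This point is midway between the ribs.
- tip_fixed (a point): Inner face of the tip of the fixed arm (tongs' +y side), 7 mm above the tongs' underside; in the tongs' frame at x = +95, y = +21 mm. When the arms are squeezed evenly from both sides the tips end up either side of the gripper's middle line.
- tip_jaw (a point): Inner face of the tip of the jaw arm (tongs' -y side), 7 mm above the tongs' underside; at x = +95 mm, y = -21 mm relaxed and about y = +5 mm at the marked gap. Tip gap = distance to the other tip.
- bowl: Fixed white ceramic bowl of hazelnuts, 140 mm across at the rim, 55 mm high. Origin on the table under its centre.
- bowl_mouth (a point): Centre of the bowl's mouth, level with the rim, 55 mm above the table.
- jar: Bystander: amber glass jar, 68 mm across, 100 mm high, origin under its centre, stands on the table.
- can: Bystander: steel can, 74 mm across, 90 mm high, origin under its centre, stands on the table.
- cruet: Bystander: green glass bottle, 56 mm across, 150 mm high, origin under its centre, stands on the table.
There are look-alikes about, which are no part of the job. Several things have the shape of the tongs; the one meant has the colours described above. Of the things like the bowl, leave any that is black; of the rest the smaller one is meant.

How it is judged:
By the outcome, as a careful person would: the job done as asked, in the order asked, and still so for the second after the job is handed in, while the arm keeps its last pose, push and grip.
It also fails if it takes over 58 s, if anything falls off the work surface, if the arm or the gripper's body presses on something with over 40 N, if the wrist force passes 120 N, or if a joint passes its speed limit or range.

ROBOT

A 6-joint arm with a two-finger parallel gripper is mounted at the origin on the work surface. World frame = base frame: x ahead of the robot, y to its left, z up, the work surface at z = 0. Lengths are in mm, angles in rad, forces in N, time in s.
With the tool pointing down it reaches from about 375 to 900 mm from the base axis. Payload 3.1 kg.
Tool frame: the origin (TCP) lies on the centre line of the jaws, within the pads' length; the fingertips stand 22 mm ahead of it and the grasp point (between the pads) lies 3 mm ahead of it (arm.tips_ahead is the distance from the TCP to the fingertips, in mm); y points along the fingers, x is the direction in which the jaws open and shut, and the axes are right-handed (so a half turn about y gives the same grasp; the last joint's range is limited). The gripper opens to 87 mm and grips with 3 to 60 N. Pads are 19 mm wide; open, the fingers measure 117 mm over their backs; the gripper's body (75 mm by 190 mm) begins 51 mm behind the grasp point.
Start: joints at [1.125, 0.527, 1.433, -0, 1.181, -0.178], TCP at [164.738, 602.875, 244.548] pointing down, gripper open.
Joint ranges: [-3.08, 3.08], [-0.75, 2.2], [0.22, 2.44], [-1.43, 4.57], [0, 2.65], [-2.85, 2.85]. Speed limits (rad/s): [2.79, 2.79, 3.14, 3.14, 3.14, 3.14].

INTERFACE

Orientations are given as a unit quaternion [w, x, y, z].
In Python, from cell import observe, imaging, arm gives the robot as it stands. The module is installed in compiled form; this text tells all that it offers.
- The arm moves only by the shell command python3 -m handwheel 'ROWS'. ROWS is a JSON object of lists of equal length, an entry for each row: "delta_rot": the turn, a rotation vector about the tool's x, y, z in degrees, a list of three; "slide": the shift along the tool's x, y, z in cm, a list of three; "fingers": the gripper command: -1 is shut, 1 is fully open, values between are in proportion. In form: {"delta_rot": [[wx, wy, wz], ...], "slide": [[x, y, z], ...], "fingers": [fingers, ...]}. A call has 1 to 20 rows; each row shifts and turns the commanded pose from where the row before left it, along the tool's axes as they then stand; what a row does not reach is not made up. A row lasts 1/12 s, in which the tool goes at most 41.7 mm and 7.16 degrees, less where a joint would pass 70% of its speed; a pose out of reach is approached as far as the arm can. A call with a gripper value outside its range is refused whole. The fingers move at their own pace and stop on an object; the grip force is fixed at half the most. Time passes only in rows, so rows that do not move let the fingers close. It gives the time, the measured TCP pose, the force and the opening at its end, in the units of the state.
- observe(): the state, without advancing time (a new reading comes with each control period).
- imaging.grab_frame(name): name is "scene" or "top" or "wrist"; returns the picture (384x512x3 uint8, red, green, blue); there is no depth.
- imaging.camera_params(name): a dict with "intrinsics" (3x3 intrinsics, pixels), "R" (3x3) and "t" (3): a world point X has camera coordinates R X + t. Camera axes: x right, y down, z forward; pixel columns grow to the right and rows downward; lengths in mm; the calibration is good to about 2 mm. The wrist camera is an equidistant fisheye: a pixel r from the principal point sees the ray r / f radians off the axis. A picture is of the moment at which its call begins: read the wrist's pose just before it. camera_params takes no time and is no camera call; for the wrist camera it gives the pose at the moment of the call.
- arm.job_done(): hands the job in, once; it reports no verdict.
Trained networks look in the newest picture that a camera, given by its name, has taken for a name from the list of things; names that differ only in an ending like _2 or _b are one class to them, and where a whole thing is asked for, a point or a joint stands for the part that bears it (a point fixed in the world has none). Each returns a list of dicts, best first, with "p" (0 to 1); they miss things now and then, are a little off and sometimes report something else, mostly with a low value. They report only what shows in the picture. A call takes as long as a camera call. They do not tell look-alikes from the thing itself.
- imaging.outline_of(camera, thing): "region" (384x512 bool, what is visible of it) and "position" ([row, column] in pixels, amid what is visible of it).
The state is a dict: "clock": time; "joint_positions": joint angles; "joint_vel": joint speeds; "joint_torque": joint torques, N m; "eef_pos": TCP position; "ee_rot": TCP orientation; "wrist_force": force on the tool from outside, world axes, zero at the start; "torque": the same for the moment, N m; "gripper_width": finger opening in mm.
Only numpy, scipy, OpenCV 4.12 (cv2) and the standard library are available. Lean on these libraries where they do the work, as an engineer would, in place of code of your own. Each camera call takes 0.05 s, during which the arm holds its last target. There are 200 camera calls.

## Working session

There is one attempt and no reset: what is moved stays moved. The work goes in short steps, Python scripts to look and compute and a shell command to move; the robot and the scene stay as the last step left them, time stands still between calls to the robot, and variables do not carry over. Pictures are saved under pics/ and viewed, about 8 in all and at most 12, crops included, and the job is handed in when it is done.

```bash
mkdir -p pics; cat > h.py <<'E'
import numpy as np, cv2
from cell import observe, imaging, arm
from scipy.spatial.transform import Rotation as R
def grab(c,name=None):
    P=imaging.camera_params(c); im=imaging.grab_frame(c)
    if name: cv2.imwrite('pics/'+name,im[:,:,::-1])
    return im,P
def ray(P,c,row,col):
    K=np.array(P['intrinsics']);x=(col-K[0,2])/K[0,0];y=(row-K[1,2])/K[1,1]
    if c=='wrist':
        r=np.hypot(x,y);s=np.sin(r)/r if r>1e-9 else 1;d=np.array([x*s,y*s,np.cos(r)])
    else: d=np.array([x,y,1.])
    Rm=np.array(P['R']);return -Rm.T@np.array(P['t']),Rm.T@d
def onz(P,c,row,col,z):
    o,d=ray(P,c,row,col);return o+d*(z-o[2])/d[2]
def proj(P,c,X):
    K=np.array(P['intrinsics']);p=np.array(P['R'])@np.array(X)+np.array(P['t'])
    if c=='wrist':
        a=np.arctan2(np.hypot(p[0],p[1]),p[2]);n=np.hypot(p[0],p[1]);u=p[:2]/n*a
    else:u=p[:2]/p[2]
    return K[1,1]*u[1]+K[1,2],K[0,0]*u[0]+K[0,2]
E
python3 - <<'E'
from h import *
ims=[]
for c in('scene','top'):
    im,P=grab(c);ims.append(im)
    for t,z in(('rest',12),('guard',72),('guard_fin',98),('tongs',59),('gauge',62),('bowl',55),('jar',100),('can',90),('cruet',150)):
        for o in imaging.outline_of(c,t)[:4]:
            r,k=o['position'];print(c,t,round(o['p'],2),round(r),round(k),o['region'].sum(),onz(P,c,r,k,z).round()[:2])
cv2.imwrite('pics/a.png',ims[0][:,:,::-1])
cv2.imwrite('pics/b.png',ims[1][:,:,::-1])
print(observe())
E
```

```text
scene rest 0.77 226 209 2411 [ 530. -150.]
scene guard 0.67 226 211 777 [ 575. -160.]
scene guard_fin 0.96 227 212 721 [ 596. -164.]
scene tongs 0.88 216 368 748 [786. 233.]
scene tongs 0.81 198 182 355 [ 426. -178.]
scene tongs 0.66 337 153 642 [ 764. -416.]
scene gauge 0.98 218 367 603 [791. 224.]
scene gauge 0.88 345 150 518 [ 777. -427.]
scene gauge 0.58 200 181 401 [ 433. -185.]
scene bowl 0.97 116 294 1431 [292. 342.]
scene bowl 0.77 173 286 1148 [512. 145.]
scene bowl 0.7 159 374 1094 [623. 423.]
scene jar 0.77 275 308 929 [851. -42.]
scene cruet 0.89 130 339 544 [527. 335.]
top rest 0.95 222 314 3672 [ 504. -167.]
top guard 0.73 200 311 566 [ 564. -150.]
top guard_fin 0.67 201 310 508 [ 558. -145.]
top guard_fin 0.26 248 332 480 [ 437. -203.]
top tongs 0.86 125 161 357 [762. 260.]
top tongs 0.84 149 411 482 [ 707. -423.]
top tongs 0.68 253 326 332 [ 423. -195.]
top gauge 0.86 121 157 209 [771. 270.]
top gauge 0.77 275 330 143 [ 364. -203.]
top gauge 0.58 154 406 595 [ 694. -409.]
top bowl 0.88 178 100 2000 [614. 423.]
top bowl 0.68 233 194 2089 [469. 160.]
top bowl 0.64 299 1
[... 192 characters left out ...]
16 845 [ 480. -405.]
{'clock': 1.0, 'joint_positions': array([ 1.12552472e+00,  5.27450670e-01,  1.43270821e+00, -3.26771440e-05,
        1.18140221e+00, -1.78514455e-01]), 'joint_vel': array([ 0.00034329, -0.00073755, -0.0004228 , -0.00065886, -0.00115654,
       -0.00088789]), 'joint_torque': array([ 6.19859366e-04, -4.40016532e+01, -1.76986688e+01,  6.33816537e-02,
        5.05049410e-02,  4.14489051e-06]), 'eef_pos': array([164.7295455 , 602.87204798, 244.57611696]), 'ee_rot': array([-0.56204377,  0.56205262,  0.42908569, -0.42905608]), 'wrist_force': array([1.24109714, 0.38806397, 0.63831404]), 'torque': array([ 0.04856895,  0.03080316, -0.05819754]), 'gripper_width': 86.57259381286626}
```

View pics/a.png

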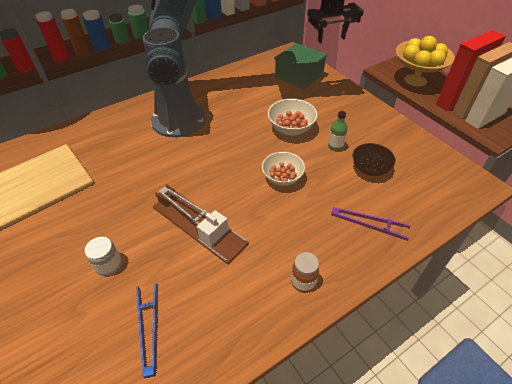

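View pics/b.png

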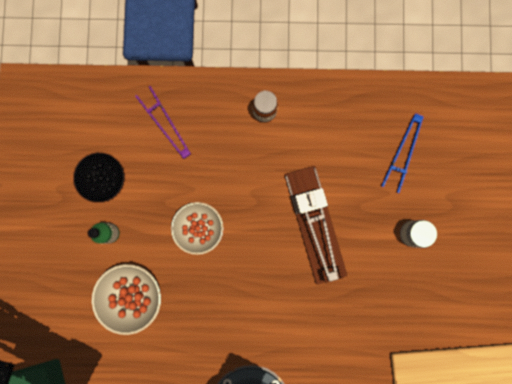

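The scene view shows the steel tongs in the dark rest at about (200,222), with the white guard at (212,228). The smaller white bowl is at (284,170) in scene and (197,228) in top. The purple and blue tongs, the black bowl and the large white bowl are decoys.

```bash
python3 - <<'E'
from h import *
s=observe();Rt=R.from_quat(s['ee_rot'],scalar_first=True);print('tool axes cols\n',Rt.as_matrix().round(3))
P=imaging.camera_params('top')
im=grab('top')[0]
for r,k in((167,317),(173,286),(277,346),(283,317)):print(onz(P,'top',r,k,12).round())
for o in imaging.outline_of('top','bowl'):
    c=max(cv2.findContours(o['region'].astype('uint8'),0,1)[0],key=cv2.contourArea)
    (x,y),r=cv2.minEnclosingCircle(c);print('bowl',x,y,r,onz(P,'top',y,x,55).round(),onz(P,'top',y,x+r,55).round())
o=imaging.outline_of('top','rest')[0]['region']
c=max(cv2.findContours(o.astype('uint8'),0,1)[0],key=cv2.contourArea)
b=cv2.boxPoints(cv2.minAreaRect(c));print(b)
w=np.array([onz(P,'top',q[1],q[0],12)[:2] for q in b]);print(w.round())
print(proj(P,'top',[562,-148,98]))
a=imaging.camera_params('wrist');print(a,Rt.inv().apply(-np.array(a['R']).T@np.array(a['t'])-s['eef_pos']))
E
```

```text
tool axes cols
 [[ 0.264  0.    -0.965]
 [ 0.965  0.     0.264]
 [ 0.    -1.    -0.   ]]
[ 660. -174.   12.]
[642. -87.  12.]
[ 356. -257.   12.]
[ 338. -177.   12.]
bowl 126.27910614013672 299.66717529296875 35.42321014404297 [288. 336.  55.] [290. 242.  55.]
bowl 196.31240844726562 228.11573791503906 25.987449645996094 [482. 155.  55.] [483.  85.  55.]
bowl 97.30044555664062 177.0398406982422 25.950674057006836 [615. 429.  55.] [617. 358.  55.]
[[283.37045 174.05374]
 [314.9357  164.88965]
 [347.32535 276.45395]
 [315.7601  285.61804]]
[[ 639.  -80.]
 [ 666. -168.]
 [ 358. -260.]
 [ 331. -174.]]
(np.float64(199.42524756381113), np.float64(310.9064325721503))
{'intrinsics': array([[297.31863964,   0.        , 253.11487098],
       [  0.        , 297.31863964, 194.57619832],
       [  0.        ,   0.        ,   1.        ]]), 'R': array([[ 2.63745199e-01,  9.64592383e-01, -6.32201194e-05],
       [ 9.32151003e-01, -2.54858007e-01,  2.57180683e-01],
       [ 2.48058416e-01, -6.78891011e-02, -9.66363333e-01]]), 't': array([-624.05904917,  -32.04394153,  389.82966571])} [  -0.87448616 -140.34507637   69.17800407]
```

```bash
python3 -m handwheel '{"delta_rot":[[0,0,0],[0,0,0],[0,0,0],[0,0,0],[0,0,0],[0,0,0],[0,0,0],[0,0,0],[0,0,0],[0,0,0],[0,0,0],[0,0,0],[0,0,0],[0,0,0],[0,0,0],[0,0,0],[0,0,0],[0,0,0],[0,0,0],[0,0,0]],"slide":[[-3,0,-2.78],[-3,0,-2.78],[-3,0,-2.78],[-3,0,-2.78],[-3,0,-2.78],[-3,0,-2.78],[-3,0,-2.78],[-3,0,-2.78],[-3,0,-2.78],[-3,0,-2.78],[-3,0,-2.78],[-3,0,-2.78],[-3,0,-2.78],[-3,0,-2.78],[-3,0,-2.78],[-3,0,-2.78],[-3,0,-2.78],[-3,0,-2.78],[-3,0,-2.78],[-3,0,-2.78]],"fingers":[1,1,1,1,1,1,1,1,1,1,1,1,1,1,1,1,1,1,1,1]}'
python3 -m handwheel '{"delta_rot":[[0,0,0],[0,7.1,0],[0,7.1,0],[0,7.1,0],[0,7.1,0],[0,7.1,0],[0,7.1,0],[0,7.1,0],[0,7.1,0],[0,7.1,0],[0,7.1,0],[0,7.1,0],[0,7.1,0],[0,7.1,0],[0,7.1,0],[0,7.1,0],[0,7.1,0],[0,7.1,0],[0,7.1,0],[0,7.1,0]],"slide":[[-2.5,0,-2.4],[0,0,0],[0,0,0],[0,0,0],[0,0,0],[0,0,0],[0,0,0],[0,0,0],[0,0,0],[0,0,0],[0,0,0],[0,0,0],[0,0,0],[0,0,0],[0,0,0],[0,0,0],[0,0,0],[0,0,0],[0,0,0],[0,0,0]],"fingers":[1,1,1,1,1,1,1,1,1,1,1,1,1,1,1,1,1,1,1,1]}'
python3 -m handwheel '{"delta_rot":[[0,7.1,0],[0,6.3,0],[0,0,0],[0,0,0]],"slide":[[0,0,-4],[0,0,-4],[0,0,0],[0,0,0]],"fingers":[0.2,0.2,0.2,0.2]}'
python3 - <<'E'
from h import *
s=observe();print(s['joint_positions'].round(2));Rt=R.from_quat(s['ee_rot'],scalar_first=True);print(Rt.as_matrix().round(3))
im,P=grab('wrist','c.png')
for t,z in(('guard_fin',98.5),('gauge',62),('guard',72),('tongs',59),('rest',12)):
    for o in imaging.outline_of('wrist',t)[:2]:
        r,k=o['position'];print(t,round(o['p'],2),round(r),round(k),o['region'].sum(),onz(P,'wrist',r,k,z).round(1)[:2])
E
```

```text
clock: 2.82
eef_pos: [543.5, -124.6, 244.7]
ee_rot: [-0.562, 0.562, 0.429, -0.429]
wrist_force: [0.2, 0.2, 0.6]
gripper_width: 87.2
clock: 4.48
eef_pos: [559.5, -152.9, 244.6]
ee_rot: [0.611, -0.611, 0.356, -0.356]
wrist_force: [0.5, -0.1, -0.5]
gripper_width: 86.9
clock: 4.82
eef_pos: [486.4, -188.7, 244.6]
ee_rot: [0.566, -0.566, 0.424, -0.424]
wrist_force: [0.6, -0.1, 0.3]
gripper_width: 68.0
[-0.58  0.39  1.69  0.    1.06  0.7 ]
[[ 0.281 -0.001  0.96 ]
 [-0.96   0.001  0.281]
 [-0.001 -1.    -0.   ]]
guard_fin 0.62 105 240 3156 [ 562.4 -154.4]
gauge 0.72 190 256 1624 [ 477.6 -195.9]
gauge 0.62 85 449 1885 [ 676.4 -389.4]
guard 0.6 107 241 3184 [ 561. -155.]
tongs 0.76 191 228 1844 [ 467.7 -166.1]
tongs 0.75 90 451 1775 [ 672.9 -395.5]
rest 0.91 131 244 13806 [ 534.9 -164.3]
```

View pics/c.png

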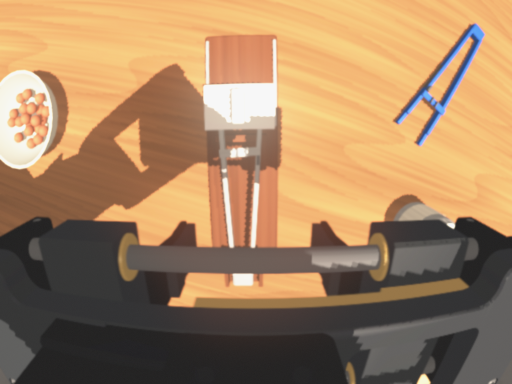

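The wrist view looks straight along the rest. The board's front corners are at about (206,38) and (276,36), the guard at (240,105), the gauge at (240,152), and the small bowl at the left. I'll zoom in on the guard.

```bash
python3 - <<'E'
import cv2
im=cv2.imread('pics/c.png')[25:175,185:300]
cv2.imwrite('pics/d.png',cv2.resize(im,None,fx=4,fy=4,interpolation=2))
E
```

```text
(no output)
```

View pics/d.png

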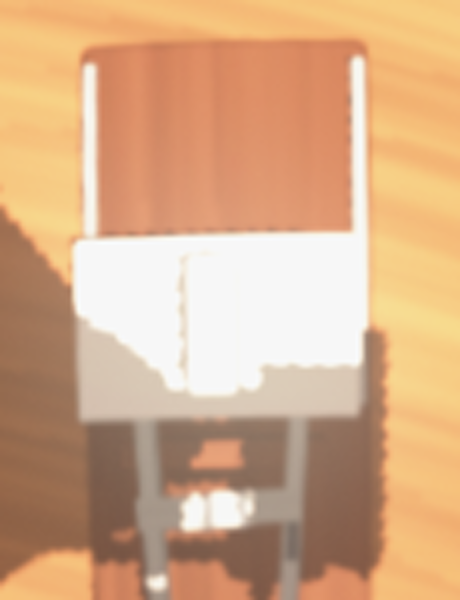

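```bash
python3 - <<'E'
from h import *
P=imaging.camera_params('wrist')
f=lambda x,y,z:onz(P,'wrist',y/4+25,x/4+185,z)[:2]
pts={'hood':[(73,240,72),(360,232,72),(80,420,72),(362,412,72)],'board':[(83,50,12),(366,45,12)],'fin':[(185,320,98.5),(240,320,98.5),(212,252,98.5),(212,392,98.5)],'arms':[(147,422,59),(298,420,59)],'gauge':[(215,512,61)]}
d=np.array([.96,.281]);n=np.array([-.281,.96]);o=np.array([480,-177.])
for k,v in pts.items():
    for p in v:
        w=f(*p);print(k,w.round(1),'rest x,y',((w-o)@d).round(1),((w-o)@n).round(1))
# rear block end
for c,r in((222,286),(264,286)):
    w=onz(P,'wrist',r,c,12)[:2];print('rear',w.round(1),((w-o)@d).round(1),((w-o)@n).round(1))
o_=imaging.outline_of('wrist','rest')[0]['region'];K=np.argwhere(o_)
for r in(45,60,75,140,160,180,200,240):
    k=K[K[:,0]==r][:,1]
    if len(k):
        a=onz(P,'wrist',r,k.min(),12)[:2]-o;b=onz(P,'wrist',r,k.max(),12)[:2]-o;print(r,(a@d).round(),(a@n).round(1),(b@n).round(1))
E
```

```text
hood [ 575.9 -109.3] rest x,y 111.0 38.0
hood [ 598.3 -180.7] rest x,y 112.6 -36.8
hood [ 530.2 -124.3] rest x,y 63.0 36.5
hood [ 552.9 -194.9] rest x,y 64.9 -37.7
board [640.2 -82.8] rest x,y 180.3 45.4
board [ 665.7 -167.5] rest x,y 181.0 -43.1
fin [ 562.4 -145.9] rest x,y 87.9 6.7
fin [ 566.  -158.5] rest x,y 87.8 -6.4
fin [ 580.  -147.5] rest x,y 104.3 0.2
fin [ 547.5 -157. ] rest x,y 70.4 0.2
arms [ 533.5 -140.5] rest x,y 61.7 20.0
arms [ 545.5 -179.9] rest x,y 62.1 -21.2
gauge [ 515.  -165.3] rest x,y 36.9 1.4
rear [ 315.8 -193.1] -162.2 30.7
rear [ 333.7 -252. ] -161.5 -30.9
45 170.0 46.2 -41.2
60 150.0 44.7 -42.4
75 131.0 44.5 -42.4
140 48.0 43.8 -43.1
160 22.0 45.6 -43.4
180 -4.0 43.8 -46.5
200 -31.0 43.4 -45.8
240 -88.0 41.7 -47.4
```

```bash
python3 -m handwheel '{"delta_rot":[[0,0,0],[0,0,0],[0,0,0],[0,-0.9,0],[0,0,0],[0,0,0],[0,0,0],[0,0,0],[0,0,0],[0,0,0],[0,0,0],[0,0,0],[0,0,0],[0,0,0],[0,0,0]],"slide":[[-0.44,0,2.83],[-0.44,0,2.83],[-0.44,0,2.83],[0,3,0],[0,3,0],[0,3,0],[0,2.5,0],[0,2,0],[0,1.06,0],[0,0,0],[0,0,0],[0,0,0],[0,0,0],[0,0,0],[0,0,0]],"fingers":[0,0,0,0,0,0,0,0,0,0,-1,-1,-1,-1,-1]}'
python3 -m handwheel '{"delta_rot":[[0,0,0],[0,0,0],[0,0,0],[0,0,0],[0,0,0]],"slide":[[0,0,0],[0,0,0],[0,0,0],[0,0,0],[0,0,0]],"fingers":[-1,-1,-1,-1,-1]}'
```

```text
clock: 6.42
eef_pos: [566.2, -151.9, 100.1]
ee_rot: [0.57, -0.569, 0.418, -0.42]
wrist_force: [1.1, -0.1, 0.7]
gripper_width: 17.8
clock: 6.83
eef_pos: [565.3, -149.9, 99.8]
ee_rot: [0.57, -0.569, 0.42, -0.419]
wrist_force: [-0.3, 4.7, 5.5]
gripper_width: 11.9
```

```bash
python3 -m handwheel '{"delta_rot":[[0,0,0],[0,0,0],[0,0,0],[0,0,0],[0,0,0],[0,0,0],[0,0,0],[0,0,0],[0,0,0],[0,0,0],[0,0,0],[0,0,0]],"slide":[[-0.15,0,0],[0,0,0.5],[0,0,0.5],[0,0,0.5],[0,0,0.5],[0,0,0.5],[0,0,0.5],[0,0,0.5],[0,0,0.5],[0,0,0.5],[0,0,0.6],[0,0,0]],"fingers":[-1,-1,-1,-1,-1,-1,-1,-1,-1,-1,-1,-1]}'
```

```text
clock: 7.83
eef_pos: [613.8, -135.0, 99.8]
ee_rot: [-0.569, 0.57, -0.419, 0.419]
wrist_force: [-2.7, 0.7, 5.3]
gripper_width: 11.8
```

```bash
python3 -m handwheel '{"delta_rot":[[0,0,0],[0,0,0],[0,0,0],[0,0,0],[0,0,0],[0,0,0],[0,0,0],[0,0,0],[0,0,0],[0,0,0],[0,0,0],[0,0,0],[0,0,0],[0,0,0]],"slide":[[0,0,0],[0,0,0],[0,0,0],[0,-1,0],[0,-3,0],[0,-3,0],[0,-3,0],[0,0,-2.8],[0,0,-2.8],[0,0,-2.8],[0,0,-2.8],[0,0,-2.7],[0,0,0],[0,0,0]],"fingers":[0,0,0,0,0,0,0,0,0.4,0.4,0.4,0.4,0.4,0.4]}'
python3 - <<'E'
from h import *
s=observe();im,P=grab('wrist','e.png');t=s['eef_pos']
Rt=R.from_quat(s['ee_rot'],scalar_first=True).as_matrix();print(t.round(1),s['gripper_width'],Rt.round(3))
d=np.array([.9555,.2949]);o=np.array([481,-176.])
n=np.array([-d[1],d[0]])
for nm,x,y,z in(('guardrear',114,0,72),('tipF',95,26,59),('tipJ',95,-26,59),('gaugef',37,0,60),('gauger',28,0,60),('gripF',0,20,59),('gripJ',0,-20,59)):
    p=o+d*x+n*y;print(nm,np.round(proj(P,'wrist',[*p,z])))
cv2.imwrite('pics/e2.png',cv2.resize(im[60:260,150:350,::-1],None,fx=3,fy=3,interpolation=2))
E
```

```text
clock: 9.0
eef_pos: [480.4, -176.8, 199.7]
ee_rot: [0.569, -0.569, 0.419, -0.42]
wrist_force: [-0.3, 0.3, 0.0]
gripper_width: 60.3
[ 480.4 -176.8  199.7] 60.34428890995907 [[ 0.296  0.001  0.955]
 [-0.955 -0.     0.296]
 [ 0.    -1.     0.001]]
guardrear [ 68. 251.]
tipF [ 91. 223.]
tipJ [ 91. 279.]
gaugef [152. 251.]
gauger [161. 251.]
gripF [189. 231.]
gripJ [190. 272.]
```

View pics/e2.png

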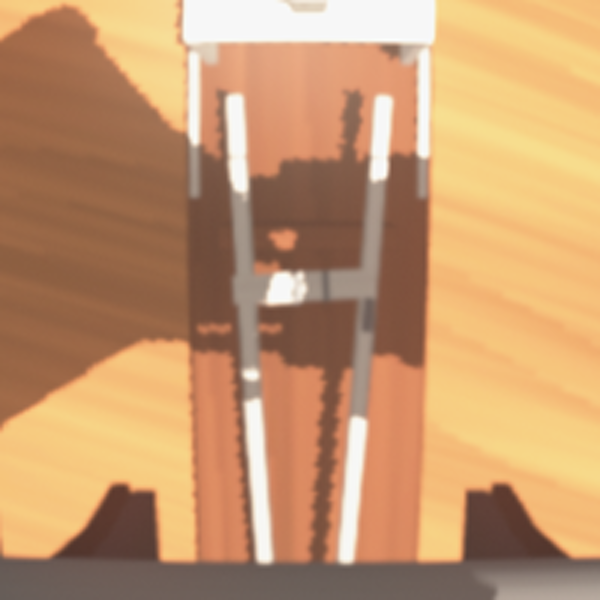

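```bash
python3 - <<'E'
from h import *
P=imaging.camera_params('wrist');d=np.array([.9555,.2949]);o=np.array([481,-176.])
for c,r in((183,42),(433,42)):
    print('guard rear x',(onz(P,'wrist',r/3+60,c/3+150,72)[:2]-o)@d)
E
python3 -m handwheel '{"delta_rot":[[0,1,0],[0,0,0],[0,0,0],[0,0,0],[0,0,0],[0,0,0],[0,0,0],[0,0,0],[0,0,0],[0,0,0],[0,0,0],[0,0,0],[0,0,0],[0,0,0],[0,0,0]],"slide":[[0,3,0],[0,3,0],[0,3,0],[0,2.5,0],[0,2,0],[0,1,0],[0,0,0],[0,0,0],[0,0,0],[0,0,0],[0,0,0],[0,0,0],[0,0,0],[0,0,0],[0,0,0]],"fingers":[0.4,0.4,0.4,0.4,0.4,0.4,0.4,0,-0.2,-0.3,-0.4,-0.4,-0.4,-0.4,-0.4]}'
```

```text
guard rear x 110.92868528640793
guard rear x 111.03788959600492
clock: 10.3
eef_pos: [481.7, -176.6, 55.0]
ee_rot: [0.566, -0.566, 0.423, -0.425]
wrist_force: [-0.1, 1.8, 6.3]
gripper_width: 27.2
```

```bash
python3 -m handwheel '{"delta_rot":[[0,0,0],[0,0,0],[0,0,0],[0,0,0],[0,0,0],[0,0,0],[0,0,0],[0,0,0],[0,0,0],[0,0,0],[0,0,0],[0,0,0]],"slide":[[0,0,0],[0,0,0],[0,0,0],[0,0,0],[0,-0.5,0],[0,-1,0],[0,-2,0],[0,-2,0],[0,-2,0],[0,-2,0],[0,-0.5,0],[0,0,0]],"fingers":[-0.4,-0.4,-0.4,-0.4,-0.4,-0.4,-0.4,-0.4,-0.4,-0.4,-0.4,-0.4]}'
python3 - <<'E'
from h import *
s=observe();im,P=grab('wrist','f.png');print(s['gripper_width'],s['wrist_force'])
cv2.imwrite('pics/f2.png',cv2.resize(im[60:260,150:350,::-1],None,fx=3,fy=3,interpolation=2))
E
```

```text
clock: 11.3
eef_pos: [481.9, -176.9, 155.8]
ee_rot: [0.566, -0.566, 0.422, -0.425]
wrist_force: [0.3, -0.2, -1.1]
gripper_width: 26.2
26.19897462349725 [ 0.32344359 -0.1609222  -1.14254865]
```

View pics/f2.png

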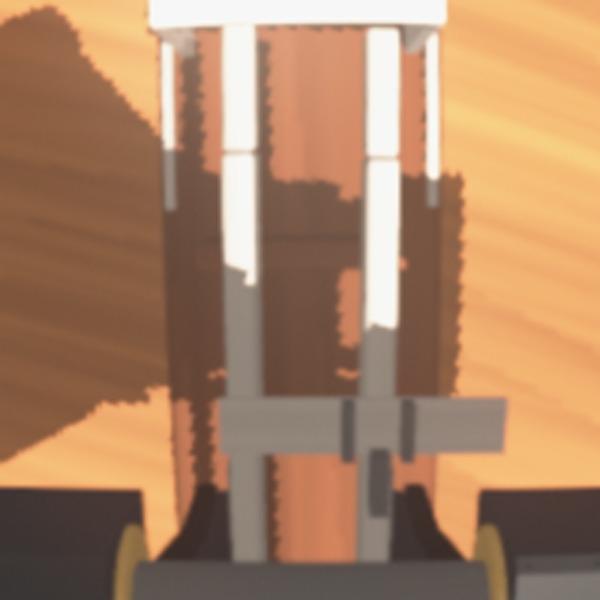

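The pointer at (379,480) sits between the ribs at 348 and 407 (mid 377.5), so the tongs are at the mark and clear of the rest. Next I carry them to the bowl.

```bash
python3 -m handwheel '{"delta_rot":[[0,0,0],[0,0,0],[0,0,0],[0,0,0],[0,0,0],[0,0,0],[0,0,0],[0,0,0],[0,0,0],[0,0,0],[0,0,0],[0,0,0],[0,0,0],[0,0,0],[0,0,0],[0,0,0],[0,0,0],[0,0,0],[0,0,0],[0,0,0]],"slide":[[-0.5,0,0],[-1,0,0],[-1.5,0,0],[-2.2,0,0],[-2.2,0,0],[-2.2,0,0],[-2.2,0,0],[-2.2,0,0],[-2.2,0,0],[-2.2,0,0],[-2.2,0,0],[-2.2,0,0],[-2.2,0,0],[-2.2,0,0],[-1.8,0,0],[-1.4,0,0],[-1,0.2,-0.1],[-0.4,0.3,0],[0,0,0],[0,0,0]],"fingers":[-0.4,-0.4,-0.4,-0.4,-0.4,-0.4,-0.4,-0.4,-0.4,-0.4,-0.4,-0.4,-0.4,-0.4,-0.4,-0.4,-0.4,-0.4,-0.4,-0.4]}'
python3 - <<'E'
from h import *
s=observe();print(s['gripper_width'],s['wrist_force'],s['joint_positions'].round(2));im,P=grab('wrist')
out=im[:300,80:430,::-1].copy()
for o in imaging.outline_of('wrist','bowl')[:3]:
    c=max(cv2.findContours(o['region'].astype('uint8'),0,1)[0],key=cv2.contourArea)[:,0]
    w=np.array([onz(P,'wrist',y,x,55)[:2] for x,y in c],'float32');print(o['p'],cv2.minEnclosingCircle(w))
t=s['eef_pos'];tz=R.from_quat(s['ee_rot'],scalar_first=True).as_matrix()[:,2]
print('tip est',t+94*tz,'tip px',proj(P,'wrist',t+94*tz+[0,0,4]))
im2,P2=grab('scene');print('scene tip px',proj(P2,'scene',t+94*tz-[0,0,3]),'mouth',proj(P2,'scene',[482,155,55]))
r,k=map(int,proj(P2,'scene',[482,155,100]))
a=cv2.resize(im2[r-60:r+60,k-70:k+70,::-1],None,fx=3.5,fy=3.5,interpolation=2)
b=cv2.resize(out,None,fx=.857*1.0,fy=.857); H=max(len(a),len(b))
cv2.imwrite('pics/g.png',np.hstack([np.pad(q,((0,H-len(q)),(0,0),(0,0))) for q in(a,b)]));print(r,k)
E
```

```text
clock: 13.02
eef_pos: [390.4, 128.5, 148.5]
ee_rot: [-0.566, 0.566, -0.424, 0.424]
wrist_force: [-0.3, -0.2, -0.9]
gripper_width: 26.5
26.50406100861238 [-0.34367873 -0.20633375 -0.88051651] [ 0.04  0.42  2.05 -0.    0.67  1.33]
0.89 ((314.603759765625, 331.2436828613281), 79.76341247558594)
tip est [480.59190104 155.00158088 148.41854372] tip px (np.float64(66.00562287934264), np.float64(250.48965264382304))
scene tip px (np.float64(144.72250765525712), np.float64(283.8142725968127)) mouth (np.float64(165.87792428350537), np.float64(282.8577545487675))
155 283
```

View pics/g.png

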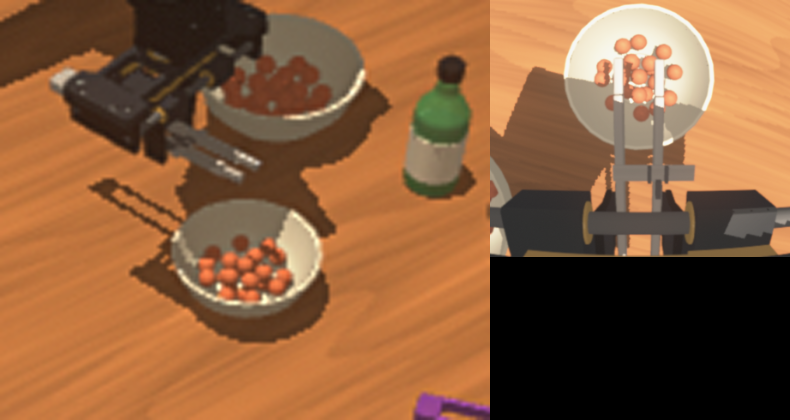

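```bash
python3 - <<'E'
from h import *
im,P=grab('wrist')
f=lambda x,y:onz(P,'wrist',y/.857,(x-490)/.857+80,55)[:2]
l,r,t,b=[f(*q) for q in((565,77),(713,75),(640,5),(639,148))];print(l,r,t,b,(l+r)/2,(t+b)/2)
w=cv2.minEnclosingCircle(np.array([l,r,t,b],'float32'));print(w)
cv2.imwrite('pics/h.png',cv2.resize(im[30:250,190:320,::-1],None,fx=2.7,fy=2.7,interpolation=2))
E
```

```text
[463.05023308 218.65052761] [503.46882694  87.09690502] [548.04132908 170.83332103] [416.85267442 133.56261383] [483.25953001 152.87371632] [482.44700175 152.19796743]
((482.92926025390625, 152.7722625732422), 68.81236267089844)
```

View pics/h.png

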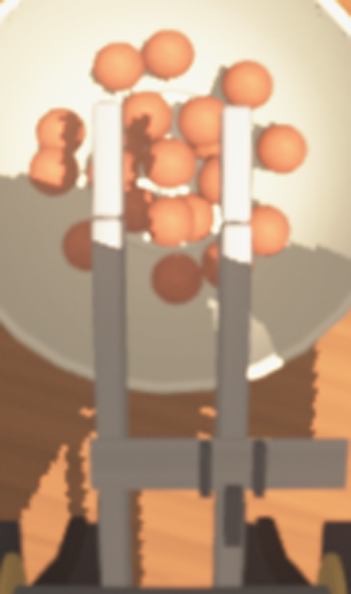

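The pointer (233) is midway between the ribs (205 and 259), and both tips (about row 104) are over the bowl's middle. I nudge 3 mm forward and hold.

```bash
for i in 1 2; do python3 -m handwheel '{"delta_rot":[[0,0,0],[0,0,0],[0,0,0],[0,0,0],[0,0,0],[0,0,0],[0,0,0],[0,0,0],[0,0,0],[0,0,0],[0,0,0],[0,0,0],[0,0,0],[0,0,0],[0,0,0],[0,0,0],[0,0,0],[0,0,0],[0,0,0],[0,0,0]],"slide":[[0,0,0.15],[0,0,0],[0,0,0],[0,0,0],[0,0,0],[0,0,0],[0,0,0],[0,0,0],[0,0,0],[0,0,0],[0,0,0],[0,0,0],[0,0,0],[0,0,0],[0,0,0],[0,0,0],[0,0,0],[0,0,0],[0,0,0],[0,0,0]],"fingers":[-0.4,-0.4,-0.4,-0.4,-0.4,-0.4,-0.4,-0.4,-0.4,-0.4,-0.4,-0.4,-0.4,-0.4,-0.4,-0.4,-0.4,-0.4,-0.4,-0.4]}'; done
python3 - <<'E'
from h import *
im,_=grab('wrist');cv2.imwrite('pics/i.png',cv2.resize(im[30:250,190:320,::-1],None,fx=2.7,fy=2.7,interpolation=2))
E
```

```text
clock: 14.88
eef_pos: [392.3, 129.0, 149.0]
ee_rot: [-0.566, 0.566, -0.424, 0.424]
wrist_force: [-0.2, 0.5, -0.5]
gripper_width: 25.9
clock: 16.55
eef_pos: [393.7, 129.4, 148.9]
ee_rot: [-0.566, 0.566, -0.424, 0.424]
wrist_force: [-0.6, 0.2, -1.0]
gripper_width: 26.1
```

View pics/i.png

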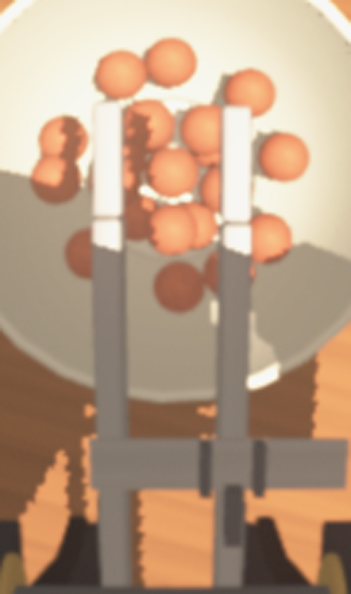

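The picture is unchanged: the pointer is still midway between the ribs, the tongs have not slipped, and the tips are over the bowl's middle.

```bash
python3 -c "
from cell import arm;print(arm.job_done())"
```

```text
the job is handed in; nothing more can be done
None
```

I did the job in the order asked and handed it in at about 16.6 s on the robot's clock, with the arm still holding the tongs over the bowl.

- **Guard:** I pinched the fin and pulled the guard off. It ended about 52 mm along its slide by the wrist camera; the mark for off is 45 mm.
- **Tongs:** I squeezed the steel tongs to 26 mm at the grip, lifted them clear of the rest, and carried them over the smaller white bowl.
- **Hold:** I held the tongs there for over 3 s, apart from two 1.5 mm nudges forward to centre the tips. The second nudge came about 1.7 s before the end, so only that last stretch was completely still. The grip read 25.9 to 26.5 mm over the bowl (about 26 mm is the marked gap).
- **Last picture:** The pointer was midway between the ribs, with no slip to be seen in the grip. By estimate the tips were within a few millimetres of the bowl's middle and about 90 mm above the rim.

**Checks that disagreed or were not made:**
- The tips showed up 2 to 3 mm to one side of where I had calculated.
- On the last look the outline finder reported only the larger white bowl, so I took the small bowl's centre from its rim in the wrist picture. That agreed with the top camera to about 3 mm.
- I did not photograph the jar and the can again afterwards. The arm's path stayed well clear of them and of the bottle, and I saw no sign of contact.

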